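# Oil the box feet and gather them in the tray's lip corner

### The job

Pump a full stroke of finishing oil onto the wooden box feet: with the blue tray still under the spout, press the bottle's pump head all the way down and let it spring back up. Then take the tray by its handle, lift it clear of the bench and tilt it until all four feet have slid together into the corner with the pouring lip, where the oil gathers, and finish still holding the tray there, steady and tilted, with that corner lowest. Do not spill a foot or disturb the round board, the clamp and the pencil.

Things in the scene. Friction and masses are not known exactly. Their poses are not given: they have to be found in the camera images.
- bottle: Amber pump bottle, 66 mm in diameter, standing in a dark wooden block (84 x 76 x 30 mm) screwed to the bench; it cannot move. Black collar up to 154 mm high. Origin: centre of the block's underside on the bench; z up, its -y axis points along the pump's spout to the tray.
- pump (a joint): Stroke of the white pump head on the bottle: 0 when up, 0.012 m when fully down. It is pressed straight down, takes about 2.5 N to start and 7 N at the bottom, and springs back by itself.
- pump_top (a point): Centre of the flat round top of the pump head (34 mm in diameter), 190 mm above the bench when up. The 11 mm thick spout leaves the head to the bottle's -y side, 8 mm below this top.
- spout (a point): Mouth of the pump's spout, 75 mm from the bottle's axis to its -y side and about 162 mm above the bench when up, over the tray's +y end.
- tray: Loose blue plastic tray, about 0.35 kg, outside 175 mm in x by 240 mm in y and 50 mm high, walls and floor 4 mm thick. Origin: centre of its underside, z up through its open top. A flat upright handle stands on its +x wall; the pouring lip is at its -x -y corner. It starts level on the bench with its +y end under the spout.
- tray_grip (a point): Middle of the handle's flat bar, 81.5 mm in +x and 77 mm in z from the tray's origin. The bar is 12 mm thick (tray x), 120 mm long (tray y) and 30 mm high (62 to 92 mm above the tray's underside), over the +x wall with a gap of 12 mm to the rim.
- tray_corner (a point): Inner corner of the tray's floor at the pouring lip: x -83.5 mm, y -116 mm, z 4 mm from the tray's origin. The lip sticks out about 20 mm at the rim, which is cut down to 36 mm high over 26 mm of each wall.
- lip_foot (a point): Underside of the tray at the outer corner of the pouring lip: x -87.5 mm, y -120 mm, z 0 from the tray's origin.
- foot0: Loose turned bun foot of pale wood for a small box, 26 mm in diameter, 20 mm high, 11 g, lying in the tray. Origin: centre of its underside. On the smooth tray floor the feet begin to slide at about 12 degrees of tilt, and along a wall when tilted to a corner at about 20 to 25 degrees.
- foot1: Loose turned bun foot of pale wood for a small box, 26 mm in diameter, 20 mm high, 11 g, lying in the tray. Origin: centre of its underside. On the smooth tray floor the feet begin to slide at about 12 degrees of tilt, and along a wall when tilted to a corner at about 20 to 25 degrees.
- foot2: Loose turned bun foot of pale wood for a small box, 26 mm in diameter, 20 mm high, 11 g, lying in the tray. Origin: centre of its underside. On the smooth tray floor the feet begin to slide at about 12 degrees of tilt, and along a wall when tilted to a corner at about 20 to 25 degrees.
- foot3: Loose turned bun foot of pale wood for a small box, 26 mm in diameter, 20 mm high, 11 g, lying in the tray. Origin: centre of its underside. On the smooth tray floor the feet begin to slide at about 12 degrees of tilt, and along a wall when tilted to a corner at about 20 to 25 degrees.
- board: Loose round board of pale wood, 200 mm in diameter, 14 mm thick with a 6 mm batten on it, lying on the bench; leave it. Origin: centre of its underside.
- clamp: Loose black spring clamp with red jaw pads, about 170 x 100 x 26 mm, lying on the bench; leave it. Origin: its pivot, on the bench; x to the jaws.
- pencil: Loose yellow pencil, 190 mm long, 8 mm thick, lying on the bench along its x; leave it. Origin: its middle, on the bench.

How it is judged:
By the outcome, as a careful person would: the job done as asked, in the order asked, and still so for the second after the job is handed in, while the arm keeps its last pose, push and grip.
It also fails if it takes over 64 s, if anything falls off the work surface, if the arm or the gripper's body presses on something with over 40 N, if the wrist force passes 120 N, or if a joint passes its speed limit or range.

### The arm

A 7-joint arm with a two-finger parallel gripper is mounted at the origin on the work surface. World frame = base frame: x ahead of the robot, y to its left, z up, the work surface at z = 0. Lengths are in m, angles in rad, forces in N, time in s.
With the tool pointing down it reaches from about 0.425 to 0.925 m from the base axis. Payload 6.8 kg.
Tool frame: the origin (TCP) lies at the very end of the fingers, on their centre line; the grasp point (between the pads) lies 19 mm behind it; z points along the fingers, y is the line along which they close (so a half turn about z gives the same grasp; the last joint's range is limited). The gripper opens to 85 mm and grips with 20 to 120 N. Pads are 22 mm wide; open, the fingers measure 114 mm over their backs; the gripper's body (76 mm by 85 mm) begins 54 mm behind the grasp point. The pads swing forward as they close: fully open they stand 13 mm farther back than shut.
Start: joints at [-1.322, 0.477, 0.022, 1.555, -0.011, 1.109, -0.083], TCP at [0.236, 0.633, 0.231] pointing down, gripper open.
Joint ranges: [-2.96, 2.96], [-0.34, 2.1], [-1.41, 1.46], [0.24, 2.44], [-1.37, 4.51], [0.17, 1.92], [-2.96, 2.96]. Speed limits (rad/s): [2.39, 2.39, 3.14, 3.14, 3.14, 3.14, 3.14].

### API

Orientations are given as a unit quaternion [w, x, y, z].
In Python, from station import bot gives the robot as it stands.
- The arm moves only by the tool nudge_tcp, called after ">>>" in YAML: its name, and indented under it one key for each argument. Schema: {"type":"object","properties":{"steps":{"type":"string"},"grip_n":{"type":"number"},"only":{"type":"string"},"quiet":{"type":"boolean"},"lines":{"type":"string"}},"required":["steps"],"additionalProperties":false}. steps is a string of 1 to 20 rows, parted by semicolons, with the numbers parted by spaces; each row has 5 numbers: dx, dy, dz in units of 100 mm, then a turn about the tool's z in units of 0.05 rad, then the opening from 0.0 (shut) to 1.0 (fully open); each row shifts and turns the commanded pose from where the row before left it, along the tool's axes as they then stand; what a row does not reach is not made up. A row lasts 1/10 s, in which the tool goes at most 0.05 m and 0.15 rad, less where a joint would pass 70% of its speed; a pose out of reach is approached as far as the arm can. The fingers move at their own pace and stop on an object; grip_n is the grip in N (left out, the last holds). Time passes only in rows, so rows that do not move let the fingers close. The tool returns the time, the measured TCP pose, the force, the opening and the grip force at its end. only (a regular expression) keeps the lines of the reply that match it, lines (a string "A,B") keeps lines A to B, and quiet returns only ok. Input that does not fit is refused with a message, and nothing moves.
- bot.get_obs(): the state, without advancing time (a new reading comes with each control period).
- bot.read_camera(name): name is "scene" or "top" or "wrist"; returns the picture (400x640x3 uint8, blue, green, red); there is no depth.
- bot.camera_info(name): a dict with "vertical_fov" (degrees; the focal length in pixels is half the picture's height over the tangent of half this angle, whatever the lens; pixels are square), "cx", "cy" (the principal point, pixels), "k1" (the pictures are not rectified: a ray, as slopes to the right and down, at radius r is drawn at 1 + k1 r^2 times it, then the intrinsics apply), "view" (4x4, takes a point from world to camera coordinates); the wrist camera has in their place "hand_eye" (4x4, takes a point from camera to tool coordinates, whose origin is the TCP and whose axes are the flange's). Camera axes: x right, y up, looking along -z (the intrinsics and any distortion apply to the point x, -y, -z); pixel columns grow to the right and rows downward; lengths in m; the calibration is good to about 2 mm. A picture is of the moment at which its call begins: read the wrist's pose just before it. camera_info takes no time and is no camera call.
- bot.hand_in(): hands the job in; it is judged then, once.
The state is a dict: "t": time; "q": joint angles; "joint_vel": joint speeds; "joint_torque": joint torques, N m; "eef_pos": TCP position; "tool_rot": TCP orientation; "contact_force": force on the tool from outside, world axes, zero at the start; "torque": the same for the moment, N m; "gripper_width": opening from 0.0 (shut) to 1.0 (fully open); "grasp_force": force on a finger pad.
Only numpy, scipy, OpenCV 4.12 (cv2) and the standard library are available. Lean on these libraries where they do the work, as an engineer would, in place of code of your own. Each camera call takes 0.05 s, during which the arm holds its last target. There are 200 camera calls.

## Working session

There is one attempt and no reset: what is moved stays moved. The work goes in short steps, Python scripts to look and compute and a tool call to move; the robot and the scene stay as the last step left them, time stands still between calls to the robot, and variables do not carry over. Pictures are saved under pics/ and viewed, at most 10 in all, crops included, and the job is handed in when it is done.

```bash
ls; mkdir -p pics; python3 - <<'E'
from station import bot
import cv2
o=bot.get_obs()
print({k:o[k] for k in o})
for n in("scene","top"):
    cv2.imwrite(f"pics/{n}0.png",bot.read_camera(n)); print(n,bot.camera_info(n))
print(bot.camera_info("wrist"))
E
```

```text
pics
station.py
{'t': 0.0, 'q': array([-1.32210521,  0.47783605,  0.02231585,  1.55643661, -0.01151036,
        1.10928718, -0.08311122]), 'joint_vel': array([-0.00140701, -0.00068084,  0.00038795, -0.00161649,  0.00038829,
        0.00072325,  0.0003392 ]), 'joint_torque': array([ 1.19599019e-03, -5.96461558e+01,  1.60876472e+00, -2.81191528e+01,
        1.25004954e-02,  9.79997450e-03, -1.42532480e-05]), 'eef_pos': array([0.23554931, 0.63194439, 0.2303074 ]), 'tool_rot': array([-1.05001495e-04,  1.77437400e-01,  9.84131659e-01, -9.13758424e-04]), 'contact_force': array([-0.09279637,  0.6217843 ,  0.0871156 ]), 'torque': array([-0.02885206, -0.04985207,  0.00857429]), 'grasp_force': 0.0, 'gripper_width': 1.0018437456044933}
scene {'vertical_fov': 49.96934587718183, 'cx': 322.7322167514158, 'cy': 202.9560704992758, 'k1': -0.10444602506416485, 'view': array([[-0.76662449,  0.64179935,  0.01950589,  0.39020344],
       [-0.37177866, -0.46844521,  0.80146098,  0.09561358],
       [ 0.52351458,  0.60716775,  0.59772888, -1.5599175 ],
       [ 0.        ,  0.        ,  0.        
[... 162 characters left out ...]
1 , -0.99993303, -0.00372698,  0.01706037],
       [ 0.99825118,  0.01072099,  0.05813462, -0.53214404],
       [-0.05809077, -0.0043574 ,  0.9983018 , -1.18117572],
       [ 0.        ,  0.        ,  0.        ,  1.        ]])}
{'vertical_fov': 66.04179491962294, 'cx': 319.16567918531416, 'cy': 200.26912897686174, 'k1': -0.0040756250117054875, 'hand_eye': array([[ 2.20408511e-05,  9.50133346e-01,  3.11843910e-01,
         8.04786309e-02],
       [ 9.99999975e-01,  4.83582785e-05, -2.18018250e-04,
        -1.03838034e-03],
       [-2.22226644e-04,  3.11843907e-01, -9.50133321e-01,
        -1.42807500e-01],
       [ 0.00000000e+00,  0.00000000e+00,  0.00000000e+00,
         1.00000000e+00]])}
```

View pics/scene0.png

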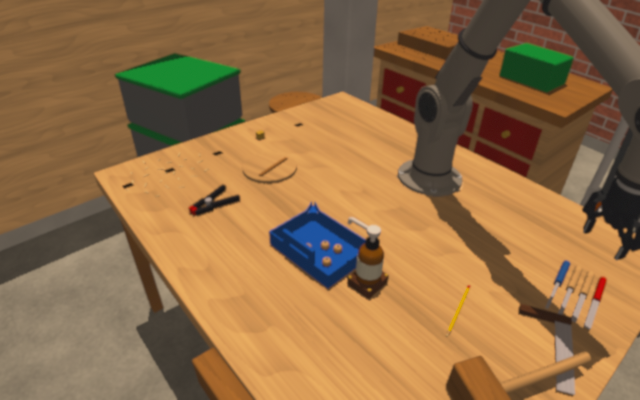

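View pics/top0.png

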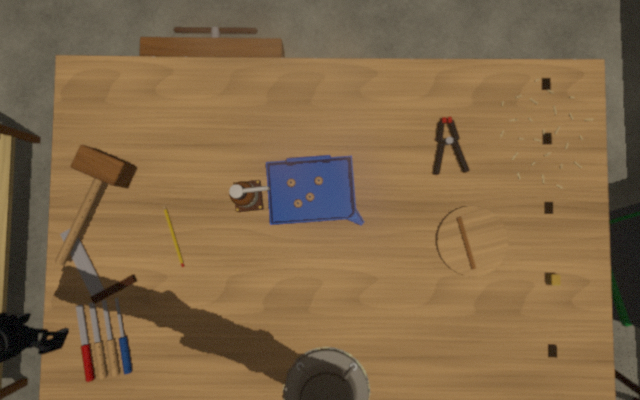

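The top view shows the tray at px x 266–355, y 157–223: handle on the far side (~308,159), lip at (360,219). The bottle's pump is at (236,190). The clamp (449,145), board (472,240) and pencil (174,237) are all clear. Next I'll enlarge both views.

```bash
python3 - <<'E'
import cv2
a=cv2.imread("pics/top0.png")[140:240,215:375]; cv2.imwrite("pics/topc.png",cv2.resize(a,None,fx=5,fy=5,interpolation=cv2.INTER_CUBIC))
a=cv2.imread("pics/scene0.png")[190:305,255:405]; cv2.imwrite("pics/scenec.png",cv2.resize(a,None,fx=5,fy=5,interpolation=cv2.INTER_CUBIC))
E
```

```text
(no output)
```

View pics/topc.png

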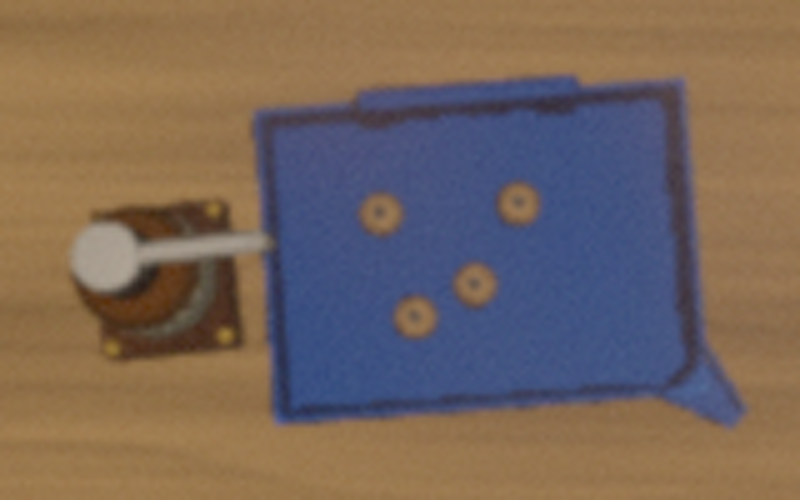

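View pics/scenec.png

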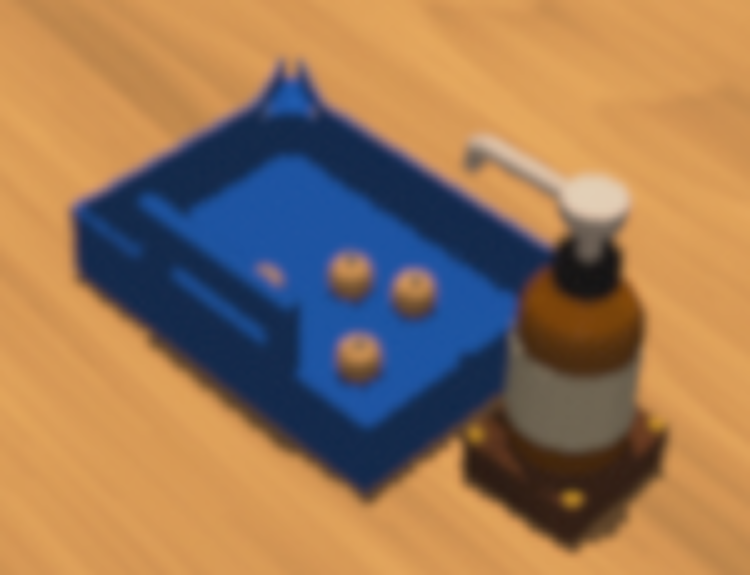

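Readings. In the top crop, the pump top is at (105,256), the handle bar ends at (357,99) and (577,87), and the rim corners at (257,111), (683,83) and (278,420). In the scene crop, the pump top is at (594,196), the handle's top ends at (143,198) and (298,300), and the +x −y rim corner at (76,210).

```bash
cat > h.py <<'E'
import numpy as np,cv2
from station import bot
from scipy.optimize import least_squares
from scipy.spatial.transform import Rotation as R
def ray(n,u,v,V=None):
    c=bot.camera_info(n); f=200/np.tan(np.radians(c["vertical_fov"]/2))
    K=np.array([[f,0,c["cx"]],[0,f,c["cy"]],[0,0,1.]])
    p=cv2.undistortPoints(np.array([[[u,v]]],float),K,np.array([c["k1"],0,0,0,0]))[0,0]
    V=c["view"] if V is None else V
    Rm=V[:3,:3]; d=Rm.T@np.array([p[0],-p[1],-1]); return -Rm.T@V[:3,3],d/np.linalg.norm(d)
def tri(a,b):
    (o1,d1),(o2,d2)=a,b
    A=np.stack([d1,-d2],1); s=np.linalg.lstsq(A,o2-o1,rcond=None)[0]
    p,q=o1+s[0]*d1,o2+s[1]*d2; return (p+q)/2,np.linalg.norm(p-q)
def atz(r,z): o,d=r; return o+d*(z-o[2])/d[2]
E
python3 - <<'E'
from h import *
np.set_printoptions(precision=4,suppress=True)
T=lambda x,y:ray("top",x/5+215-.4,y/5+140-.4)
S=lambda x,y:ray("scene",x/5+255-.4,y/5+190-.4)
for n,a,b in[("pump",T(105,256),S(594,196)),("h+y",T(357,99),S(298,300)),("h-y",T(577,87),S(143,198)),("rim+x-y",T(683,83),S(76,210)),("spout",T(272,242),S(476,145))]:
    print(n,*tri(a,b))
print("pump z.19",atz(T(105,256),.19),atz(S(594,196),.19))
print("handle .092",atz(T(357,99),.092),atz(T(577,87),.092),atz(S(298,300),.092),atz(S(143,198),.092))
for c in[(257,111),(683,83),(278,420)]: print("rim",atz(T(*c),.05))
for c in[(380,213),(519,203),(475,284),(415,316)]: print("foot",atz(T(*c),.024))
o=bot.get_obs();print(R.from_quat(o["tool_rot"],scalar_first=True).as_matrix())
E
```

```text
pump [0.5438 0.2261 0.1879] 0.0014630156611228863
h+y [0.636  0.1138 0.0926] 0.0011916002073625134
h-y [ 0.6461 -0.0051  0.0876] 0.0029341130904271453
rim+x-y [ 0.6548 -0.064   0.0444] 7.23614974394562e-05
spout [0.5511 0.1483 0.1741] 0.0032526929711733654
pump z.19 [0.5432 0.2262 0.19  ] [0.5463 0.2272 0.19  ]
handle .092 [0.6365 0.1134 0.092 ] [ 0.6442 -0.0041  0.092 ] [0.6352 0.1137 0.092 ] [ 0.65   -0.0019  0.092 ]
rim [0.6358 0.1723 0.05  ]
rim [ 0.6539 -0.0637  0.05  ]
rim [0.4648 0.1577 0.05  ]
foot [0.5823 0.1052 0.024 ]
foot [0.5889 0.0267 0.024 ]
foot [0.5427 0.051  0.024 ]
foot [0.5243 0.0846 0.024 ]
[[-0.937   0.3492 -0.0005]
 [ 0.3492  0.937  -0.0016]
 [-0.0001 -0.0016 -1.    ]]
```
Rim corners: +x+y (0.6358,0.1723), +x-y (.6539,-.0637): length 0.2367 (240). dir: -y axis = (0.0181,-0.236) → yaw: y axis=(-0.0765,0.997) yaw = +4.4deg. Bottle: -y from pump to spout: (0.007,-0.078): y axis = (-0.09,.996) 5 deg. Handle: (0.0077/.1175)=3.75deg. OK yaw ≈ 4.3deg. Tray origin: midpoint of +x rim (0.645,0.054) minus 0.0875 * x axis (0.997,0.075) = (0.558,0.0478). tray_grip = handle midpoint (0.641,0.0545) approx z 0.077. Check: origin +0.0815*xaxis = (0.639,0.054). Good: (0.640,0.0545).

The manual's scale: shifts go in units of 100 mm and turns go in units of 0.05 rad. Converting my numbers, -0.0227 m is -0.227, -0.036 m is -0.36.

>>> nudge_tcp:
  steps: "-0.36 -0.227 0 0 0;-0.36 -0.227 0 0 0;-0.36 -0.227 0 0 0;-0.36 -0.227 0 0 0;-0.36 -0.227 0 0 0;-0.36 -0.227 0 0 0;-0.36 -0.227 0 0 0;-0.36 -0.227 0 0 0;-0.36 -0.227 0 0 0;-0.36 -0.227 0 0 0;-0.36 -0.227 0 0 0;-0.36 -0.227 0 0 0;0 0 0 0 0;0 0 0 0 0"

```text
t: 1.5
eef_pos: [0.5457, 0.2251, 0.2309]
tool_rot: [-0.0, 0.179, 0.984, -0.0]
contact_force: [-0.2, 1.0, 0.2]
gripper_width: -0.005
grasp_force: 0.0
```

```bash
python3 - <<'E'
from h import *
o=bot.get_obs();Rm=R.from_quat(o["tool_rot"],scalar_first=True).as_matrix()
print(o["q"],o["contact_force"],Rm,Rm.T@(np.array([.5447,.2265,.2])-o["eef_pos"]))
E
```

```text
[-0.65001817  0.3402355   0.19437736  1.77528457 -0.07494627  1.03407778
  0.78311913] [-0.22261504  1.00048662  0.20310704] [[-9.36045330e-01  3.51878758e-01 -6.92552298e-04]
 [ 3.51879109e-01  9.36045335e-01 -4.72076376e-04]
 [ 4.82146699e-04 -6.85579573e-04 -9.99999649e-01]] [0.00137038 0.00094616 0.03088023]
```

To row units: 0.015 m is 0.15, 0.006 m is 0.06.

>>> nudge_tcp:
  steps: "0.014 0.01 0.15 0 0;0 0 0.15 0 0;0 0 0.06 0 0;0 0 0.04 0 0;0 0 0.04 0 0;0 0 0.03 0 0;0 0 0.02 0 0;0 0 0 0 0;0 0 0 0 0"

```text
t: 2.4
eef_pos: [0.5445, 0.2285, 0.1829]
tool_rot: [0.0, 0.177, 0.984, 0.001]
contact_force: [-3.1, 2.1, 4.6]
gripper_width: 0.002
grasp_force: 2.5
```

To row units: 0.002 m is 0.02, 0.001 m is 0.01.

>>> nudge_tcp:
  steps: "0 0 0.02 0 0;0 0 0.02 0 0;0 0 0.01 0 0;0 0 0.01 0 0;0 0 0 0 0;0 0 0 0 0"

```text
t: 3.0
eef_pos: [0.5447, 0.2285, 0.178]
tool_rot: [0.0, 0.177, 0.984, 0.001]
contact_force: [-6.2, 0.6, 13.6]
gripper_width: 0.001
grasp_force: 6.4
```

>>> nudge_tcp:
  steps: "0 0 0.01 0 0;0 0 0.01 0 0;0 0 0 0 0"

```text
t: 3.3
eef_pos: [0.5448, 0.2286, 0.1779]
tool_rot: [0.0, 0.177, 0.984, 0.001]
contact_force: [-11.2, -1.4, 25.9]
gripper_width: 0.001
grasp_force: 13.0
```

```bash
python3 - <<'E'
from h import *
a=bot.read_camera("scene")[190:305,255:405]; cv2.imwrite("pics/press.png",cv2.resize(a,None,fx=5,fy=5,interpolation=cv2.INTER_CUBIC))
E
```

```text
(no output)
```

View pics/press.png

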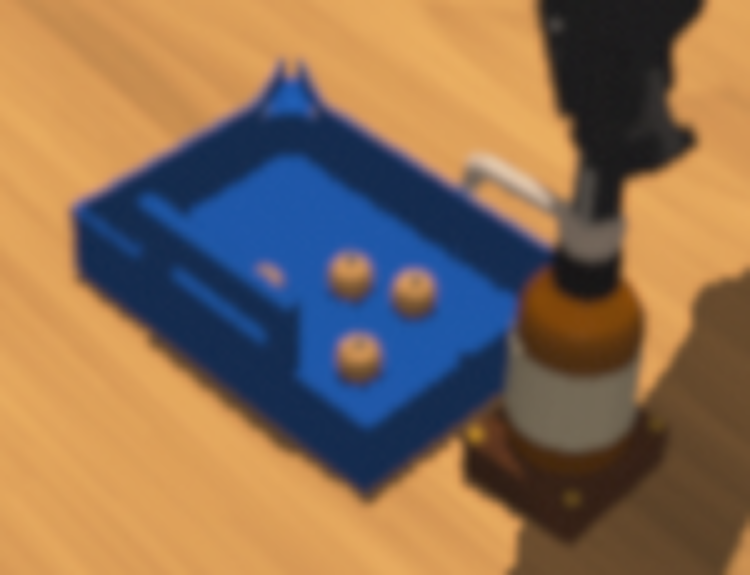

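The spout is visibly lower and the tip stopped at z=0.178 with the force climbing, so the pump is at its full stroke. I'll release it, move above the handle and turn to align with the bar.

To row units: -0.03 m is -0.3, -0.026 m is -0.26, 0.1425 rad is 2.85.

>>> nudge_tcp:
  steps: "0 0 -0.04 0 0;0 0 -0.06 0 0;0 0 -0.1 0 0;0 0 -0.3 0 0;0 0 -0.3 0 0;-0.3 -0.26 0 0 0;-0.3 -0.26 0 0 0;-0.3 -0.26 0 0 0;-0.3 -0.26 0 0 0;-0.3 -0.26 0 0 0;0 0 0 2.85 0.5;0 0 0 2.85 0.5;0 0 0 2.85 0.5;0 0 0 2.85 0.5;0 0 0 2.85 0.5;0 0 0 2.85 0.5;0 0 0 2.85 0.5;0 0 0 2.85 0.5;0 0 0 0 0.5"

```text
t: 5.25
eef_pos: [0.6397, 0.0528, 0.2543]
tool_rot: [0.001, 0.681, 0.732, -0.001]
contact_force: [1.1, -0.4, 0.3]
gripper_width: 0.499
grasp_force: 0.0
```

```bash
python3 - <<'E'
from h import *
np.set_printoptions(precision=4,suppress=True)
cv2.imwrite("pics/top1.png",bot.read_camera("top"))
o=bot.get_obs();Rm=R.from_quat(o["tool_rot"],scalar_first=True).as_matrix()
print(o["q"],Rm,Rm.T@(np.array([.640,.0545,.08])-o["eef_pos"]))
E
```

```text
[-0.5525  0.4362  0.5151  1.6411 -0.2313  1.1258  0.099 ] [[-0.0764  0.9971  0.    ]
 [ 0.9971  0.0764 -0.0012]
 [-0.0012 -0.0001 -1.    ]] [0.0018 0.0005 0.1743]
```

Next, in free air: how does the arm behave at its reach limit? Tilting the tray has to come from there.

To row units: 0.05 m is 0.5.

>>> nudge_tcp:
  steps: "0 0.5 0 0 0.5;0 0.5 0 0 0.5;0 0.5 0 0 0.5;0 0.5 0 0 0.5;0 0.5 0 0 0.5;0 0.5 0 0 0.5;0 0.5 0 0 0.5;0 0.5 0 0 0.5;0 0 0 0 0.5"

```text
t: 6.2
eef_pos: [0.9709, 0.0583, 0.2545]
tool_rot: [0.01, 0.694, 0.72, 0.011]
contact_force: [-0.9, -0.8, -0.1]
gripper_width: 0.502
grasp_force: 0.0
```

```bash
python3 -c "
from h import *
np.set_printoptions(precision=4,suppress=True)
o=bot.get_obs();print(o['q'],R.from_quat(o['tool_rot'],scalar_first=True).as_matrix())"
```

```text
[-0.2273  1.199   0.8561  0.3105 -0.7959  1.7015  0.044 ] [[-0.0357  0.9989  0.0293]
 [ 0.9994  0.0357  0.0021]
 [ 0.0011  0.0294 -0.9996]]
```

To row units: 0.05 m is 0.5.

>>> nudge_tcp:
  steps: "0 0.5 0 0 0.5;0 0.5 0 0 0.5;0 0.5 0 0 0.5;0 0.5 0 0 0.5;0 0.5 0 0 0.5;0 0 0 0 0.5"

```text
t: 6.8
eef_pos: [1.0336, 0.0576, 0.2336]
tool_rot: [0.058, 0.694, 0.714, 0.072]
contact_force: [0.5, 0.0, -0.5]
gripper_width: 0.5
grasp_force: 0.0
```

```bash
python3 -c "
from h import *
np.set_printoptions(precision=4,suppress=True)
o=bot.get_obs();print(o['q'],R.from_quat(o['tool_rot'],scalar_first=True).as_matrix())"
```

```text
[-0.2056  1.2976  1.2859  0.2449 -1.2582  1.5851  0.0604] [[-0.031   0.9826  0.183 ]
 [ 0.9994  0.0274  0.0223]
 [ 0.0169  0.1835 -0.9829]]
```

To row units: 0.05 m is 0.5.

>>> nudge_tcp:
  steps: "0 0.5 0 0 0.5;0 0.5 0 0 0.5;0 0.5 0 0 0.5;0 0.5 0 0 0.5;0 0.5 0 0 0.5;0 0.5 0 0 0.5;0 0.5 0 0 0.5;0 0.5 0 0 0.5;0 0.5 0 0 0.5;0 0.5 0 0 0.5"

```text
t: 7.8
eef_pos: [1.1302, 0.0529, 0.2946]
tool_rot: [0.171, 0.674, 0.693, 0.193]
contact_force: [0.1, 0.4, -0.7]
gripper_width: 0.5
grasp_force: 0.0
```

```bash
python3 -c "
from h import *
np.set_printoptions(precision=4,suppress=True)
o=bot.get_obs();print(o['q'],R.from_quat(o['tool_rot'],scalar_first=True).as_matrix())"
```

```text
[-0.1963  1.2747  1.2929  0.2422 -1.2911  1.2748  0.0723] [[-0.0336  0.8672  0.4969]
 [ 0.9992  0.0181  0.036 ]
 [ 0.0222  0.4977 -0.8671]]
```

The tool tilts outward as it is pushed past its reach, 30° so far, and that should also hold while the tray is carried. To grasp I have to undo it, so next I'll retreat to the inner limit, where the tilt should reverse.

>>> nudge_tcp:
  steps: "0 -0.434 -0.249 0 0.5;0 -0.434 -0.249 0 0.5;0 -0.434 -0.249 0 0.5;0 -0.434 -0.249 0 0.5;0 -0.434 -0.249 0 0.5;0 -0.434 -0.249 0 0.5;0 -0.434 -0.249 0 0.5;0 -0.434 -0.249 0 0.5;0 -0.434 -0.249 0 0.5;0 -0.434 -0.249 0 0.5;0 -0.434 -0.249 0 0.5;0 -0.434 -0.249 0 0.5;0 0 0 0 0.5"

```text
t: 9.1
eef_pos: [0.6208, 0.033, 0.3008]
tool_rot: [0.165, 0.682, 0.689, 0.183]
contact_force: [0.2, 0.9, 0.0]
gripper_width: 0.499
grasp_force: 0.0
```

```bash
python3 -c "
from h import *
np.set_printoptions(precision=4,suppress=True)
o=bot.get_obs();print(o['q'],R.from_quat(o['tool_rot'],scalar_first=True).as_matrix())"
```

```text
[-1.3659  0.316   1.4495  2.0517 -0.6103  0.6149  0.4345] [[-0.0151  0.8788  0.477 ]
 [ 0.9997  0.0031  0.0259]
 [ 0.0213  0.4772 -0.8785]]
```

To row units: -0.0434 m is -0.434, -0.0249 m is -0.249.

>>> nudge_tcp:
  steps: "0 -0.434 -0.249 0 0.5;0 -0.434 -0.249 0 0.5;0 -0.434 -0.249 0 0.5;0 -0.434 -0.249 0 0.5;0 0 0 0 0.5"

```text
t: 9.6
eef_pos: [0.5138, 0.0364, 0.2749]
tool_rot: [0.107, 0.699, 0.693, 0.14]
contact_force: [-0.2, -0.3, -0.8]
gripper_width: 0.502
grasp_force: 0.0
```

```bash
python3 -c "
from h import *
np.set_printoptions(precision=4,suppress=True)
o=bot.get_obs();print(o['q'],R.from_quat(o['tool_rot'],scalar_first=True).as_matrix())"
```

```text
[-1.2935 -0.1451  1.0325  2.1773  0.2551  0.6994 -0.4188] [[-0.0008  0.939   0.3439]
 [ 0.9988 -0.0158  0.0455]
 [ 0.0482  0.3435 -0.9379]]
```

To row units: -0.047 m is -0.47, -0.017 m is -0.17.

>>> nudge_tcp:
  steps: "0 -0.47 -0.17 0 0.5;0 -0.47 -0.17 0 0.5;0 -0.47 -0.1 0 0.5;0 -0.47 -0.1 0 0.5;0 -0.5 0 0 0.5;0 0 0 0 0.5"

```text
t: 10.2
eef_pos: [0.3736, 0.0347, 0.271]
tool_rot: [0.105, 0.698, 0.693, 0.144]
contact_force: [0.1, 0.1, -0.2]
gripper_width: 0.505
grasp_force: 0.0
```

```bash
python3 -c "
from h import *
np.set_printoptions(precision=4,suppress=True)
o=bot.get_obs();print(o['q'],R.from_quat(o['tool_rot'],scalar_first=True).as_matrix())"
```

```text
[-0.524  -0.3301  0.1658  2.3837  0.185   0.7392 -0.4794] [[-0.0034  0.9379  0.3468]
 [ 0.9984 -0.0164  0.0541]
 [ 0.0564  0.3465 -0.9364]]
```

>>> nudge_tcp:
  steps: "0 -0.47 -0.17 0 0.5;0 -0.47 -0.17 0 0.5;0 -0.47 -0.17 0 0.5;0 0 0 0 0.5"

```text
t: 10.6
eef_pos: [0.3477, 0.036, 0.2635]
tool_rot: [0.103, 0.696, 0.696, 0.144]
contact_force: [0.9, -0.6, 0.3]
gripper_width: 0.5
grasp_force: 0.0
```

```bash
python3 -c "
from h import *
np.set_printoptions(precision=4,suppress=True)
o=bot.get_obs();print(o['q'],R.from_quat(o['tool_rot'],scalar_first=True).as_matrix())"
```

```text
[-0.0294 -0.3323 -0.2295  2.4087 -0.0631  0.7029 -0.2201] [[-0.0093  0.939   0.3439]
 [ 0.9983 -0.0109  0.0568]
 [ 0.0571  0.3439 -0.9373]]
```

>>> nudge_tcp:
  steps: "0 -0.47 -0.17 0 0.5;0 -0.47 -0.17 0 0.5;0 -0.47 -0.17 0 0.5;0 -0.47 -0.1 0 0.5;0 -0.47 -0.1 0 0.5"

```text
t: 11.1
eef_pos: [0.308, 0.046, 0.2393]
tool_rot: [0.077, 0.707, 0.695, 0.105]
contact_force: [-0.1, -0.0, 0.1]
gripper_width: 0.499
grasp_force: 0.0
```

```bash
python3 -c "
from h import *
np.set_printoptions(precision=4,suppress=True)
o=bot.get_obs();print(o['q'],R.from_quat(o['tool_rot'],scalar_first=True).as_matrix())"
```

```text
[ 0.1771 -0.3345 -0.4444  2.4337 -0.1616  0.7568 -0.1787] [[ 0.0125  0.9667  0.2557]
 [ 0.9991 -0.0228  0.0371]
 [ 0.0417  0.255  -0.966 ]]
```

>>> nudge_tcp:
  steps: "0 -0.48 -0.12 0 0.5;0 -0.48 -0.12 0 0.5;0 -0.48 -0.12 0 0.5;0 -0.48 -0.12 0 0.5;0 -0.48 -0.1 0 0.5;0 0 0 0 0.5"

```text
t: 11.7
eef_pos: [0.2243, 0.1211, 0.2277]
tool_rot: [0.043, 0.706, 0.707, 0.032]
contact_force: [0.3, 0.0, -0.4]
gripper_width: 0.503
grasp_force: 0.0
```

```bash
python3 -c "
from h import *
np.set_printoptions(precision=4,suppress=True)
o=bot.get_obs();print(o['q'],R.from_quat(o['tool_rot'],scalar_first=True).as_matrix())"
```

```text
[-0.1541 -0.3341 -0.5215  2.4322 -0.1097  0.9296 -0.5935] [[-0.0008  0.9944  0.1054]
 [ 0.9999  0.0024 -0.0149]
 [-0.0151  0.1054 -0.9943]]
```

To row units: -0.048 m is -0.48, -0.01 m is -0.1.

>>> nudge_tcp:
  steps: "-0.1 -0.48 -0.08 0 0.5;-0.1 -0.48 -0.05 0 0.5;0 0 0 0 0.5"

```text
t: 12.0
eef_pos: [0.1856, 0.1409, 0.227]
tool_rot: [0.041, 0.708, 0.705, 0.005]
contact_force: [1.2, -0.1, -0.1]
gripper_width: 0.505
grasp_force: 0.0
```

```bash
python3 -c "
from h import *
np.set_printoptions(precision=4,suppress=True)
o=bot.get_obs();print(o['q'],R.from_quat(o['tool_rot'],scalar_first=True).as_matrix())"
```

```text
[-0.3389 -0.3346 -0.516   2.433  -0.0967  0.9974 -0.7823] [[ 0.0049  0.9979  0.0648]
 [ 0.9988 -0.0017 -0.0498]
 [-0.0495  0.0649 -0.9967]]
```

>>> nudge_tcp:
  steps: "-0.2 0.45 -0.04 0 0.5;-0.3 0.4 -0.04 0 0.5;-0.4 0.275 -0.04 0 0.5;-0.45 0.2 -0.04 0 0.5;-0.45 0.2 -0.04 0 0.5;-0.45 0.2 -0.04 0 0.5;-0.45 0.2 0 0 0.5;0 0 0 0 0.5"

```text
t: 12.8
eef_pos: [0.3747, -0.1399, 0.2776]
tool_rot: [0.043, 0.715, 0.698, 0.005]
contact_force: [0.1, 1.6, -0.6]
gripper_width: 0.495
grasp_force: 0.0
```

```bash
python3 -c "
from h import *
np.set_printoptions(precision=4,suppress=True)
o=bot.get_obs();print(o['q'],R.from_quat(o['tool_rot'],scalar_first=True).as_matrix())"
```

```text
[-0.0237 -0.1039  0.1752  2.1623  0.074   1.0081  0.0907] [[ 0.0251  0.9974  0.0669]
 [ 0.9982 -0.0214 -0.0552]
 [-0.0537  0.0682 -0.9962]]
```

To row units: -0.045 m is -0.45, 0.02 m is 0.2.

>>> nudge_tcp:
  steps: "0.2 -0.45 0 0 0.5;0.2 -0.45 0 0 0.5;0.2 -0.45 0 0 0.5;0 0 0 0 0.5"

```text
t: 13.2
eef_pos: [0.2696, -0.0871, 0.2666]
tool_rot: [0.041, 0.712, 0.701, 0.006]
contact_force: [0.4, -1.5, 0.5]
gripper_width: 0.503
grasp_force: 0.0
```

```bash
python3 -c "
from h import *
np.set_printoptions(precision=4,suppress=True)
o=bot.get_obs();print(o['q'],R.from_quat(o['tool_rot'],scalar_first=True).as_matrix())"
```

```text
[ 0.1305 -0.3184 -0.0732  2.3488  0.0276  1.0419  0.0317] [[ 0.017   0.9977  0.0655]
 [ 0.9986 -0.0137 -0.0508]
 [-0.0497  0.0663 -0.9966]]
```

>>> nudge_tcp:
  steps: "0.2 -0.45 0 0 0.5;0.25 -0.4 0 0 0.5;0.25 -0.4 0 0 0.5;0 0 0 0 0.5"

```text
t: 13.6
eef_pos: [0.2443, -0.0598, 0.2469]
tool_rot: [0.026, 0.713, 0.701, -0.003]
contact_force: [0.9, 0.1, -0.2]
gripper_width: 0.502
grasp_force: 0.0
```

```bash
python3 -c "
from h import *
np.set_printoptions(precision=4,suppress=True)
o=bot.get_obs();print(o['q'],R.from_quat(o['tool_rot'],scalar_first=True).as_matrix())"
```

```text
[ 0.2935 -0.3298 -0.2677  2.3974 -0.0525  1.0298  0.0481] [[ 0.017   0.9993  0.0322]
 [ 0.999  -0.0157 -0.042 ]
 [-0.0415  0.0329 -0.9986]]
```

>>> nudge_tcp:
  steps: "0.15 -0.45 0 0 0.5;0.15 -0.45 0 0 0.5;0 0 0 0 0.5"

```text
t: 13.9
eef_pos: [0.225, -0.0445, 0.2348]
tool_rot: [0.009, 0.711, 0.703, -0.014]
contact_force: [0.5, 1.0, -0.3]
gripper_width: 0.497
grasp_force: 0.0
```

```bash
python3 -c "
from h import *
np.set_printoptions(precision=4,suppress=True)
o=bot.get_obs();Rm=R.from_quat(o['tool_rot'],scalar_first=True).as_matrix();print(o['q'],Rm,Rm.T@(np.array([.640,.0545,.19])-o['eef_pos']))"
```

```text
[ 0.2872 -0.3338 -0.3029  2.4271 -0.0768  1.0423  0.0274] [[ 0.0119  0.9999 -0.0068]
 [ 0.9994 -0.0121 -0.0316]
 [-0.0317 -0.0065 -0.9995]] [0.1054 0.4141 0.0388]
```

To row units: 0.0414 m is 0.414, 0.0105 m is 0.105, -0.089 rad is -1.78.

>>> nudge_tcp:
  steps: "0.105 0.414 0 0 0.6;0.105 0.414 0 0 0.6;0.105 0.414 0 0 0.6;0.105 0.414 0 0 0.6;0.105 0.414 0 0 0.6;0.105 0.414 0 0 0.6;0.105 0.414 0 0 0.6;0.105 0.414 0 0 0.6;0.105 0.414 0 0 0.6;0.105 0.414 0 0 0.6;0 0 0 -1.78 0.6;0 0 0 0 0.6"

```text
t: 15.1
eef_pos: [0.6411, 0.061, 0.2268]
tool_rot: [0.009, 0.675, 0.737, -0.015]
contact_force: [0.7, 1.0, 0.4]
gripper_width: 0.599
grasp_force: 0.0
```

```bash
python3 -c "
from h import *
np.set_printoptions(precision=4,suppress=True)
o=bot.get_obs();Rm=R.from_quat(o['tool_rot'],scalar_first=True).as_matrix();print(o['q'],Rm,Rm.T@(np.array([.640,.0545,.12])-o['eef_pos']))
W=bot.camera_info('wrist')['hand_eye'];T=np.eye(4);T[:3,:3]=Rm;T[:3,3]=o['eef_pos'];np.save('V.npy',np.linalg.inv(T@W))
a=bot.read_camera('wrist');cv2.imwrite('pics/w1.png',a)"
```

```text
[ 0.0958  0.4702 -0.4204  1.6072  0.2399  1.1279 -0.3035] [[-0.0878  0.9961 -0.007 ]
 [ 0.9956  0.0875 -0.0338]
 [-0.033  -0.01   -0.9994]] [-0.0029 -0.0006  0.107 ]
```

View pics/w1.png

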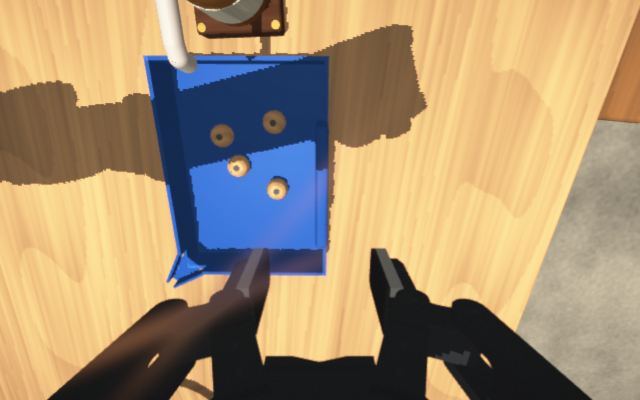

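The wrist view shows the handle bar as a bright strip from about (322,125) to (321,248), between the open fingers. I'll check that against the estimate.

```bash
python3 -c "
from h import *
np.set_printoptions(precision=4,suppress=True)
V=np.load('V.npy')
for p in [(317,125),(327,125),(317,248),(327,248)]: print(atz(ray('wrist',*p,V),.092))
for p in [(146,57),(328,57),(325,274)]: print('rim',atz(ray('wrist',*p,V),.05))
a=cv2.imread('pics/w1.png')[40:290,140:350];cv2.imwrite('pics/w1c.png',cv2.resize(a[60:235,130:210],None,fx=3.4,fy=3.4,interpolation=cv2.INTER_CUBIC))"
```

```text
[0.6324 0.1141 0.092 ]
[0.6411 0.1148 0.092 ]
[ 0.6427 -0.0066  0.092 ]
[ 0.6527 -0.0057  0.092 ]
rim [0.4662 0.1577 0.05  ]
rim [0.6371 0.1725 0.05  ]
rim [ 0.6566 -0.0639  0.05  ]
```

View pics/w1c.png

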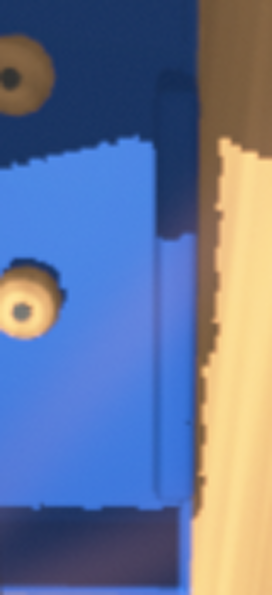

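To row units: 0.035 m is 0.35, 0.02 m is 0.2.

>>> nudge_tcp:
  steps: "0 0.012 0.35 0 0.5;0 0 0.35 0 0.5;0 0 0.35 0 0.5;0 0 0.35 0 0.5;0 0 0.2 0 0.5;0 0 0.07 0 0.5;0 0 0 0 0.5;0 0 0 0 0.3"

```text
t: 15.95
eef_pos: [0.6405, 0.0513, 0.0629]
tool_rot: [0.01, 0.679, 0.734, -0.014]
contact_force: [-0.2, 0.0, 0.3]
gripper_width: 0.341
grasp_force: 0.0
```

```bash
python3 -c "
from h import *
np.set_printoptions(precision=4,suppress=True)
o=bot.get_obs();Rm=R.from_quat(o['tool_rot'],scalar_first=True).as_matrix();print(o['q'],Rm[:,2],Rm.T@(np.array([.6412,.0545,.06])-o['eef_pos']))"
```

```text
[ 0.0736  0.6459 -0.3719  1.7352  0.3427  0.8365 -0.3875] [-0.0046 -0.0335 -0.9994] [0.0032 0.001  0.0028]
```

>>> nudge_tcp:
  steps: "0.03 0.01 0.02 0 0.1;0 0 0 0 0.1;0 0 0 0 0;0 0 0 0 0;0 0 0 0 0;0 0 0 0 0"
  grip_n: 100

```text
t: 16.55
eef_pos: [0.6418, 0.0542, 0.0611]
tool_rot: [0.01, 0.679, 0.734, -0.013]
contact_force: [0.7, 1.1, 6.1]
gripper_width: 0.125
grasp_force: 97.5
```

>>> nudge_tcp:
  steps: "0 0 -0.1 0 0;0 0 -0.1 0 0;0 0 -0.1 0 0;0 0 0 0 0;0 0 0 0 0"

```text
t: 17.05
eef_pos: [0.6405, 0.0544, 0.0897]
tool_rot: [0.009, 0.679, 0.734, -0.014]
contact_force: [0.4, 0.3, -3.4]
gripper_width: 0.127
grasp_force: 97.7
```

```bash
python3 -c "
from h import *
np.set_printoptions(precision=4,suppress=True)
o=bot.get_obs();Rm=R.from_quat(o['tool_rot'],scalar_first=True).as_matrix();print(o['q'],Rm,o['torque'])
for n in ('scene','top'): cv2.imwrite('pics/'+n+'2.png',bot.read_camera(n))
a=np.vstack([cv2.imread('pics/scene2.png')[120:320,180:480],cv2.imread('pics/top2.png')[110:260,180:480]]);cv2.imwrite('pics/lift.png',cv2.resize(a,None,fx=1.7,fy=1.7))"
```

```text
[ 0.0789  0.6138 -0.3853  1.7197  0.3241  0.8846 -0.377 ] [[-0.0773  0.997  -0.0065]
 [ 0.9965  0.077  -0.0333]
 [-0.0327 -0.0091 -0.9994]] [ 0.0737 -0.2458  0.0241]
```

View pics/lift.png

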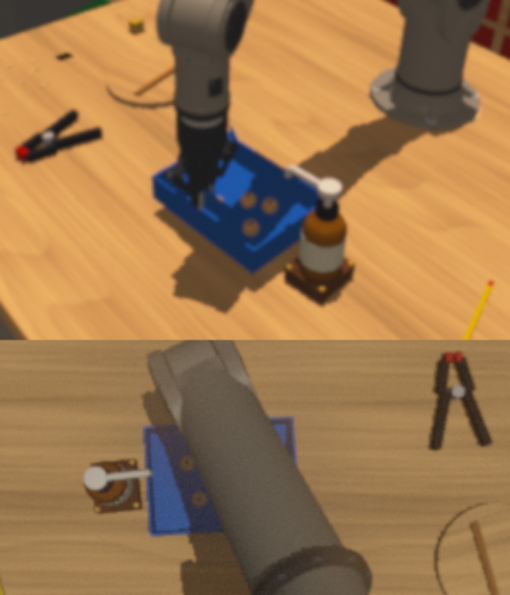

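The tray is lifted level with the feet inside, well under the spout. Next I'll carry it outward and away from the bottle, then up.

>>> nudge_tcp:
  steps: "-0.01 0.1 0 0 0;-0.03 0.2 0 0 0;-0.04 0.3 0 0 0;-0.04 0.3 0 0 0;-0.04 0.3 0 0 0;-0.04 0.3 -0.1 0 0;-0.02 0.3 -0.2 0 0;0 0.2 -0.3 0 0;0 0.1 -0.3 0 0;0 0 -0.3 0 0;0 0 -0.3 0 0;0 0 -0.3 0 0;0 0 -0.2 0 0;0 0 -0.1 0 0;0 0 0 0 0"

```text
t: 18.65
eef_pos: [0.8537, 0.0559, 0.2989]
tool_rot: [0.009, 0.679, 0.734, -0.014]
contact_force: [0.1, -0.4, -3.4]
gripper_width: 0.124
grasp_force: 98.0
```

>>> nudge_tcp:
  steps: "0 0 0 0.6 0;0 0 0 1.2 0;0 0 0 1.8 0;0 0 0 1.8 0;0 0 0 1.8 0;0 0 0 1.8 0;0 0 0 1.8 0;0 0 0 1.8 0;0 0 0 1.6 0;0 0 0 1 0;0 0 0 0.5 0;0 0 0 0 0"

```text
t: 19.85
eef_pos: [0.8525, 0.0555, 0.2961]
tool_rot: [0.013, 0.908, 0.418, -0.011]
contact_force: [-0.3, -0.4, -3.4]
gripper_width: 0.125
grasp_force: 98.0
```

```bash
python3 -c "
from h import *
np.set_printoptions(precision=4,suppress=True)
o=bot.get_obs();Rm=R.from_quat(o['tool_rot'],scalar_first=True).as_matrix();print(o['q'],Rm)"
```

```text
[-0.0617  0.7996 -0.2115  0.862   0.1826  1.509  -0.9324] [[ 0.6502  0.7597 -0.0095]
 [ 0.7591 -0.6501 -0.034 ]
 [-0.032   0.0149 -0.9994]]
```

>>> nudge_tcp:
  steps: "0.1 0.1 0 0 0;0.18 0.2 0 0 0;0.18 0.2 0 0 0;0.18 0.2 0 0 0;0.18 0.2 0 0 0;0.18 0.2 0 0 0;0.18 0.2 0 0 0;0.18 0.2 0 0 0;0.18 0.2 0 0 0;0.18 0.2 0 0 0;0.18 0.2 0 0 0;0.18 0.2 0 0 0;0.18 0.2 0 0 0;0.18 0.2 0 0 0;0.1 0.1 0 0 0"

```text
t: 21.35
eef_pos: [0.9469, 0.0767, 0.256]
tool_rot: [0.031, 0.894, 0.446, -0.029]
contact_force: [0.6, 0.6, -3.1]
gripper_width: 0.123
grasp_force: 99.8
```

```bash
python3 -c "
from h import *
np.set_printoptions(precision=4,suppress=True)
o=bot.get_obs();Rm=R.from_quat(o['tool_rot'],scalar_first=True).as_matrix();print(o['q'],Rm)"
```

```text
[-0.0285  1.2231 -1.41    0.2417  1.4054  1.9152 -0.8988] [[ 0.5996  0.7999 -0.0247]
 [ 0.7963 -0.5995 -0.0806]
 [-0.0793  0.0286 -0.9964]]
```

The manual's scale: shifts go in units of 100 mm and turns go in units of 0.05 rad. Converting my numbers, 0.03 m is 0.3, 0.025 m is 0.25.

>>> nudge_tcp:
  steps: "0.2 0.25 0 0 0;0.25 0.3 0 0 0;0.25 0.3 0 0 0;0.25 0.3 0 0 0;0.25 0.3 0 0 0;0.2 0.2 0 0 0"

```text
t: 21.95
eef_pos: [0.9491, 0.0699, 0.2514]
tool_rot: [0.046, 0.893, 0.446, -0.035]
contact_force: [-0.4, 0.1, -3.1]
gripper_width: 0.124
grasp_force: 99.8
```

```bash
python3 -c "
from h import *
np.set_printoptions(precision=4,suppress=True)
o=bot.get_obs();Rm=R.from_quat(o['tool_rot'],scalar_first=True).as_matrix();print(o['q'],Rm)"
```

```text
[-0.0329  1.229  -1.4089  0.2415  1.4407  1.9152 -0.8931] [[ 0.6005  0.7993 -0.0218]
 [ 0.7928 -0.5988 -0.1139]
 [-0.1041  0.0511 -0.9933]]
```

>>> nudge_tcp:
  steps: "0.15 0.15 -0.2 0 0;0.15 0.15 -0.3 0 0;0.15 0.15 -0.3 0 0;0.15 0.15 -0.3 0 0;0.15 0.15 -0.3 0 0;0.15 0.15 -0.3 0 0;0.15 0.15 -0.3 0 0;0.15 0.15 -0.3 0 0"

```text
t: 22.75
eef_pos: [0.9295, 0.0978, 0.4162]
tool_rot: [0.074, 0.89, 0.449, 0.034]
contact_force: [-0.5, 0.3, -3.2]
gripper_width: 0.118
grasp_force: 99.8
```

```bash
python3 -c "
from h import *
np.set_printoptions(precision=4,suppress=True)
o=bot.get_obs();Rm=R.from_quat(o['tool_rot'],scalar_first=True).as_matrix();print(o['q'],Rm)"
```

```text
[-0.0759  1.0336 -1.2009  0.2421  1.2298  1.9153 -0.9053] [[ 0.5944  0.7942  0.1264]
 [ 0.8042 -0.5856 -0.102 ]
 [-0.007   0.1623 -0.9867]]
```

>>> nudge_tcp:
  steps: "0.2 0.2 -0.2 0 0;0.2 0.2 -0.2 0 0;0.2 0.2 -0.2 0 0;0.25 0.25 -0.1 0 0;0.25 0.25 -0.1 0 0;0.25 0.25 -0.1 0 0;0.25 0.25 -0.1 0 0;0.25 0.25 -0.1 0 0"

```text
t: 23.55
eef_pos: [0.9264, 0.1185, 0.4785]
tool_rot: [0.102, 0.885, 0.449, 0.076]
contact_force: [0.8, -0.1, -3.4]
gripper_width: 0.121
grasp_force: 99.8
```

```bash
python3 -c "
from h import *
np.set_printoptions(precision=4,suppress=True)
o=bot.get_obs();Rm=R.from_quat(o['tool_rot'],scalar_first=True).as_matrix();print(o['q'],Rm)"
```

```text
[-0.0925  0.99   -1.4088  0.242   1.462   1.9153 -0.9169] [[ 0.586   0.7784  0.2251]
 [ 0.8092 -0.5766 -0.1125]
 [ 0.0422  0.2481 -0.9678]]
```

To row units: 0.023 m is 0.23, -0.0136 m is -0.136, 0.08 rad is 1.6.

>>> nudge_tcp:
  steps: "-0.136 -0.11 0.23 0 0;-0.136 -0.11 0.23 1 0;-0.136 -0.11 0.23 1.6 0;-0.136 -0.11 0.23 1.6 0;-0.136 -0.11 0.23 1.6 0;-0.136 -0.11 0.23 1.6 0;-0.136 -0.11 0.23 1.6 0;0 0 0 1.6 0;0 0 0 0 0"

```text
t: 24.45
eef_pos: [0.8455, 0.0847, 0.2968]
tool_rot: [0.08, 0.971, 0.201, 0.099]
contact_force: [-0.0, -0.2, -3.1]
gripper_width: 0.12
grasp_force: 99.8
```

```bash
python3 -c "
from h import *
np.set_printoptions(precision=4,suppress=True)
o=bot.get_obs();Rm=R.from_quat(o['tool_rot'],scalar_first=True).as_matrix();print(o['q'],Rm)"
```

```text
[ 0.35    0.9722 -1.3699  1.1187  1.1879  1.5774 -1.8882] [[ 0.8996  0.3747  0.2241]
 [ 0.4062 -0.9066 -0.1147]
 [ 0.1601  0.1942 -0.9678]]
```

To row units: 0.03 m is 0.3, 0.015 m is 0.15.

>>> nudge_tcp:
  steps: "0.15 0.06 0.03 0 0;0.3 0.12 0.07 0 0;0.3 0.12 0.07 0 0;0.3 0.12 0.07 0 0;0.3 0.12 0.07 0 0;0.3 0.12 0.07 0 0;0.3 0.12 0.07 0 0;0.3 0.12 0.07 0 0"

```text
t: 25.25
eef_pos: [1.0171, 0.0886, 0.2735]
tool_rot: [0.076, 0.971, 0.207, 0.089]
contact_force: [-0.5, -0.1, -4.4]
gripper_width: 0.121
grasp_force: 99.8
```

```bash
python3 -c "
from h import *
np.set_printoptions(precision=4,suppress=True)
o=bot.get_obs();Rm=R.from_quat(o['tool_rot'],scalar_first=True).as_matrix();print(o['q'],Rm)"
```

```text
[-0.1202  1.1443 -0.583   0.2615  0.6993  1.6033 -1.3966] [[ 0.898   0.3894  0.2049]
 [ 0.4166 -0.9023 -0.1111]
 [ 0.1416  0.1852 -0.9724]]
```

Back at the reach limit with the wrist free; pushing on outward.

To row units: 0.03 m is 0.3, 0.012 m is 0.12.

>>> nudge_tcp:
  steps: "0.3 0.12 0 0 0;0.3 0.12 0 0 0;0.3 0.12 0 0 0;0.3 0.12 0 0 0;0.3 0.12 0 0 0;0.3 0.12 0 0 0;0.3 0.12 0 0 0;0.3 0.12 0 0 0"

```text
t: 26.05
eef_pos: [1.0374, 0.0616, 0.2342]
tool_rot: [0.075, 0.973, 0.201, 0.089]
contact_force: [-0.7, -0.8, -2.7]
gripper_width: 0.121
grasp_force: 99.9
```

```bash
python3 -c "
from h import *
np.set_printoptions(precision=4,suppress=True)
o=bot.get_obs();Rm=R.from_quat(o['tool_rot'],scalar_first=True).as_matrix();print(o['q'],Rm)"
```

```text
[-0.2511  1.2876  1.1707  0.2409 -1.0032  1.5517 -1.1803] [[ 0.9038  0.3771  0.2025]
 [ 0.4036 -0.9084 -0.1097]
 [ 0.1426  0.1808 -0.9731]]
```

To row units: 0.04 m is 0.4, 0.02 m is 0.2.

>>> nudge_tcp:
  steps: "0.4 0.2 0 0 0;0.4 0.2 0 0 0;0.4 0.2 0 0 0;0.4 0.2 0 0 0;0.4 0.2 0 0 0;0.4 0.2 0 0 0;0.4 0.2 0 0 0"

```text
t: 26.75
eef_pos: [1.1036, 0.0288, 0.263]
tool_rot: [0.09, 0.956, 0.201, 0.192]
contact_force: [-0.2, 0.3, -3.3]
gripper_width: 0.122
grasp_force: 99.9
```

```bash
python3 -c "
from h import *
np.set_printoptions(precision=4,suppress=True)
o=bot.get_obs();Rm=R.from_quat(o['tool_rot'],scalar_first=True).as_matrix();print(o['q'],Rm)"
```

```text
[-0.2142  1.2928  1.2906  0.2417 -1.1463  1.3573 -1.1333] [[ 0.8454  0.3507  0.4029]
 [ 0.4196 -0.9028 -0.0945]
 [ 0.3306  0.249  -0.9103]]
```

To row units: 0.04 m is 0.4, 0.035 m is 0.35, -0.04 rad is -0.8.

>>> nudge_tcp:
  steps: "0.4 0.2 0 -0.6 0;0.4 0.2 0 -0.6 0;0.4 0.2 0 -0.8 0;0.4 0.2 0 -0.8 0;0.35 0.2 0 -0.6 0;0.3 0.2 0 0 0"

```text
t: 27.35
eef_pos: [1.1409, 0.0269, 0.3252]
tool_rot: [0.125, 0.915, 0.281, 0.262]
contact_force: [0.0, 0.8, -2.8]
gripper_width: 0.121
grasp_force: 100.1
```

```bash
python3 -c "
from h import *
np.set_printoptions(precision=4,suppress=True)
o=bot.get_obs();Rm=R.from_quat(o['tool_rot'],scalar_first=True).as_matrix();print(o['q'],Rm)"
```

```text
[-0.2104  1.2549  1.2916  0.2415 -1.1547  1.2273 -0.95  ] [[ 0.7051  0.4483  0.5494]
 [ 0.5797 -0.8107 -0.0825]
 [ 0.4084  0.3766 -0.8315]]
```

>>> nudge_tcp:
  steps: "0 0 0 0 0;0 0 0 0 0;0 0 0 0 0;0 0 0 0 0;0 0 0 0 0"

```text
t: 27.85
eef_pos: [1.1405, 0.0263, 0.3232]
tool_rot: [0.125, 0.915, 0.28, 0.26]
contact_force: [-0.3, -0.3, -2.8]
gripper_width: 0.122
grasp_force: 100.0
```

```bash
python3 -c "
from h import *
w=bot.read_camera('wrist');s=bot.read_camera('scene');cv2.imwrite('pics/w3.png',w);cv2.imwrite('pics/s3.png',s)
cv2.imwrite('pics/c3.png',np.vstack([w[:290],s[60:360]]))"
```

```text
(no output)
```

View pics/c3.png

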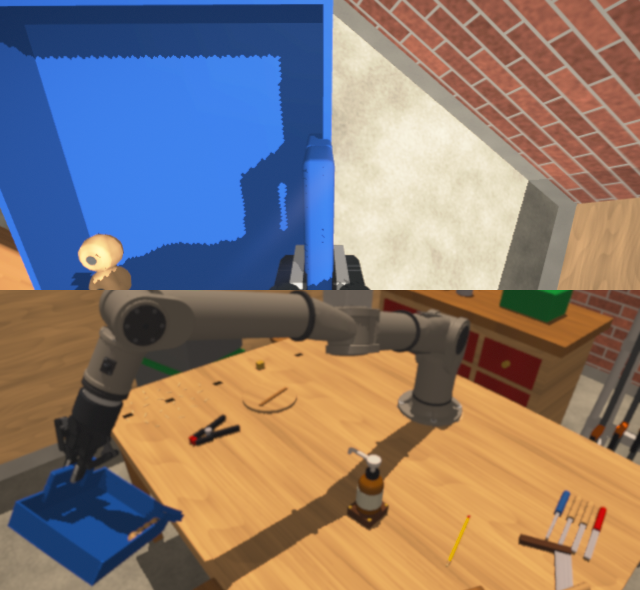

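The tray is tilted 34° and the board, clamp, pencil and bottle look undisturbed. At least two feet show by the lip, at wrist px (100,250); the rest falls outside the crop. I'll bring the tray gently back toward the bench, keeping the tilt, and then check the feet.

To row units: -0.0132 m is -0.132, -0.012 m is -0.12.

>>> nudge_tcp:
  steps: "-0.06 -0.04 -0.05 0 0;-0.12 -0.075 -0.095 0 0;-0.132 -0.084 -0.103 0 0;-0.132 -0.084 -0.103 0 0;-0.132 -0.084 -0.103 0 0;-0.132 -0.084 -0.103 0 0;-0.132 -0.084 -0.103 0 0;-0.12 -0.075 -0.095 0 0;-0.06 -0.04 -0.05 0 0;0 0 0 0 0;0 0 0 0 0;0 0 0 0 0;0 0 0 0 0;0 0 0 0 0;0 0 0 0 0"

```text
t: 29.45
eef_pos: [0.9954, 0.0264, 0.3248]
tool_rot: [0.126, 0.915, 0.28, 0.261]
contact_force: [0.8, -0.8, -3.0]
gripper_width: 0.125
grasp_force: 99.7
```

```bash
python3 -c "
from h import *
np.set_printoptions(precision=4,suppress=True)
o=bot.get_obs();Rm=R.from_quat(o['tool_rot'],scalar_first=True).as_matrix();print(o['q'],Rm)
g=o['eef_pos']-.019*Rm[:,2]
print('lip_foot',g+Rm[:,1]*-.169+Rm[:,0]*-.12+Rm[:,2]*.077)
w=bot.read_camera('wrist');s=bot.read_camera('scene');t=bot.read_camera('top')
for n,a in zip('wst',(w,s,t)): cv2.imwrite('pics/%s4.png'%n,a)
c=np.vstack([w[150:400,0:400],cv2.resize(s[150:330,0:288],(400,250))])
c=np.hstack([c,np.vstack([cv2.resize(t,(400,250)),cv2.resize(t[20:170,230:470],(400,250))])])
cv2.imwrite('pics/c4.png',c)"
```

```text
[-0.6489  1.0398  1.3122  1.1233 -1.152   1.0259 -0.5213] [[ 0.7069  0.448   0.5473]
 [ 0.5789 -0.8111 -0.0837]
 [ 0.4064  0.3759 -0.8328]]
lip_foot [0.8666 0.0892 0.1642]
```

View pics/c4.png

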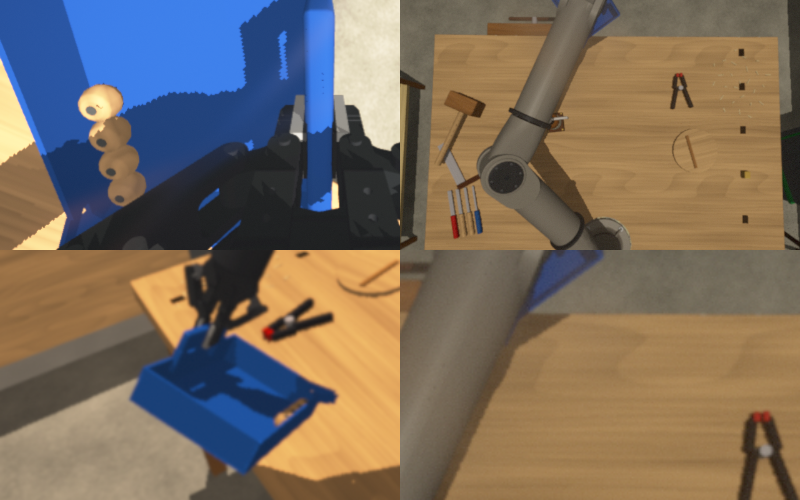

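All four feet are in the tray, in a row along the −x wall at wrist px (100,253), (110,283), (122,310) and (127,335). I'll compute where they lie in the tray frame.

```bash
python3 -c "
from h import *
np.set_printoptions(precision=4,suppress=True)
o=bot.get_obs();Rm=R.from_quat(o['tool_rot'],scalar_first=True).as_matrix()
W=bot.camera_info('wrist')['hand_eye']
# tray frame in tool: tray x=tool y, tray y=tool x, tray z=-tool z, origin: tool z of underside=-.019+.077
for p in [(100,253),(110,283),(122,310),(127,335)]:
    ro,d=ray('wrist',*p,np.linalg.inv(W)); 
    h=.058-.004-.012
    q=ro+d*(h-ro[2])/d[2]; print('tray xy',q[1]-.0815,q[0])
"
```

```text
tray xy -0.2283836737596136 -0.018999254028615617
tray xy -0.22655197451337505 -0.042217818113662056
tray xy -0.22264430847799005 -0.06454438638563896
tray xy -0.22333713316389658 -0.08656120251246834
```

The spacing says the four feet touch in a row from the lip corner up the −x wall, so the last is about 90 mm out. There is time to bunch them tighter: a short swing of the low side toward −y/+x to break up the row, then back.

To row units: -0.15 rad is -3.

>>> nudge_tcp:
  steps: "0 0 0 2 0;0 0 0 3 0;0 0 0 3 0;0 0 0 3 0;0 0 0 3 0;0 0 0 3 0;0 0 0 3 0;0 0 0 3 0;0 0 0 1 0;0 0 0 -2 0;0 0 0 -3 0;0 0 0 -3 0;0 0 0 -3 0;0 0 0 -3 0;0 0 0 0 0;0 0 0 0 0;0 0 0 0 0"

```text
t: 31.3
eef_pos: [0.9953, 0.0268, 0.325]
tool_rot: [0.057, 0.956, 0.044, 0.284]
contact_force: [0.4, -0.6, -3.3]
gripper_width: 0.123
grasp_force: 99.9
```

```bash
cat > feet.py <<'E'
from h import *
np.set_printoptions(precision=4,suppress=True)
o=bot.get_obs();Rm=R.from_quat(o['tool_rot'],scalar_first=True).as_matrix();print('rise y,x',Rm[2,:2],o['eef_pos'],o['grasp_force'])
W=bot.camera_info('wrist')['hand_eye'];a=bot.read_camera('wrist').astype(int)
c=bot.camera_info('wrist');f=200/np.tan(np.radians(c['vertical_fov']/2))
# rectify the tray floor (z=24mm plane) into a tray map, 2 px/mm... printed coarse as ascii
for y in np.arange(.06,-.124,-.008):
    s=''
    for x in np.arange(-.1,.05,.004):
        p=np.linalg.inv(W)@np.array([y,x-.0815,.058-.016,1])
        u=c['cx']+f*p[0]/-p[2];v=c['cy']+f*p[1]/p[2]
        u,v=int(round(u)),int(round(v))
        if not(0<=u<640 and 0<=v<400): s+=' ';continue
        b,g,r=a[v,u]; s+='#' if r>b+15 else ('.' if b>r+30 else 'k')
    print('%+.3f '%y+s)
E
python3 feet.py
```

```text
rise y,x [0.5375 0.1333] [0.9953 0.0268 0.325 ] 99.8936927318573
+0.060 ......................................
+0.052 ......................................
+0.044 ......................................
+0.036 ......................................
+0.028 ......................................
+0.020 ......................................
+0.012 ......................................
+0.004 ......................................
-0.004 ......................................
-0.012 ......................................
-0.020 ......................................
-0.028 ......................................
-0.036 ......................................
-0.044 ......................................
-0.052 .....................................k
-0.060 ..............................kkkkkkkk
-0.068 ...........................kkkkkkkkkkk
-0.076 ..........####..###kkkkkkkkkkkkkkkkkkk
-0.084 ........#########kkkkkkkkkkkkkkkkkkkkk
-0.092 .......#######kkkkkkkkkkkk.kkkkkkkkkkk
-0.100 .......#k###kkkkkkkkkkkk#.kkkkkkkkkkkk
-0.108 .#......kkkkkkkkkkkkkkkkkkkkkkkkkkkkkk
-0.116 .....kkkkkkkkkkkkkkkkkkkkkkkkkkkkkkkkk
```

To row units: -0.12 rad is -2.4.

>>> nudge_tcp:
  steps: "0 0 0 -1.6 0;0 0 0 -2.4 0;0 0 0 -2.4 0;0 0 0 -2.4 0;0 0 0 -1.6 0;0 0 0 0 0;0 0 0 0 0;0 0 0 0 0;0 0 0 0 0;0 0 0 0 0"

```text
t: 32.35
eef_pos: [0.9952, 0.0267, 0.3249]
tool_rot: [0.128, 0.912, 0.289, 0.259]
contact_force: [0.4, 0.9, -3.3]
gripper_width: 0.122
grasp_force: 99.9
```

```bash
python3 feet.py
```

```text
rise y,x [0.3992 0.3837] [0.9952 0.0267 0.3249] 99.86263275146484
+0.060 ......................................
+0.052 ......................................
+0.044 ......................................
+0.036 ......................................
+0.028 ......................................
+0.020 ......................................
+0.012 ......................................
+0.004 ......................................
-0.004 ......................................
-0.012 ......................................
-0.020 ......................................
-0.028 ......................................
-0.036 ......................................
-0.044 ......................................
-0.052 .............................kkkk....k
-0.060 ..........................kkkkkkkkkkkk
-0.068 .......................kkkkkkkkkkkkkkk
-0.076 .........k###..k###.kkkkkkkkkkkkkkkkkk
-0.084 .......k#########kkkkkkkkkkkkkkkkkkkkk
-0.092 ......k#######kkkkkkkkkkkk#kkkkkkkkkkk
-0.100 .......#k##kkkkkkkkkkkkk..kkkkkkkkkkkk
-0.108 .#......kkkkkkkkkkkkkkk.kkkkkkkkkkkkkk
-0.116 .....kkkkkkkkkkkkkkkkkkkkkkkkkkkkkkkkk
```

To row units: -0.15 rad is -3.

>>> nudge_tcp:
  steps: "0 0 0 -2 0;0 0 0 -3 0;0 0 0 -3 0;0 0 0 -3 0;0 0 0 -3 0;0 0 0 -3 0;0 0 0 -3 0;0 0 0 -2 0;0 0 0 3 0;0 0 0 3 0;0 0 0 3 0;0 0 0 3 0;0 0 0 3 0;0 0 0 3 0;0 0 0 3 0;0 0 0 1 0;0 0 0 0 0;0 0 0 0 0;0 0 0 0 0;0 0 0 0 0"

```text
t: 34.4
eef_pos: [0.9952, 0.0266, 0.3251]
tool_rot: [0.128, 0.912, 0.29, 0.259]
contact_force: [-1.0, 0.0, -2.8]
gripper_width: 0.125
grasp_force: 99.9
```

```bash
python3 feet.py
```

```text
rise y,x [0.399 0.384] [0.9952 0.0266 0.3251] 99.89872813224792
+0.060 ......................................
+0.052 ......................................
+0.044 ......................................
+0.036 ......................................
+0.028 ......................................
+0.020 ......................................
+0.012 ......................................
+0.004 ......................................
-0.004 ......................................
-0.012 ......................................
-0.020 ......................................
-0.028 ......................................
-0.036 ......................................
-0.044 ......................................
-0.052 .............................kkkk....k
-0.060 ..........................kkkkkkkkkkkk
-0.068 .......................kkkkkkkkkkkkkkk
-0.076 .........k###...###.kkkkkkkkkkkkkkkkkk
-0.084 .......k#########kkkkkkkkkkkkkkkkkkkkk
-0.092 ......k#######kkkkkkkkkkkk#kkkkkkkkkkk
-0.100 .......#k##kkkkkkkkkkkkk..kkkkkkkkkkkk
-0.108 .#......kkkkkkkkkkkkkkk.kkkkkkkkkkkkkk
-0.116 .....kkkkkkkkkkkkkkkkkkkkkkkkkkkkkkkkk
```

To row units: -0.15 rad is -3.

>>> nudge_tcp:
  steps: "0 0 0 -2 0;0 0 0 -3 0;0 0 0 -3 0;0 0 0 -3 0;0 0 0 -3 0;0 0 0 -3 0;0 0 0 -3 0;0 0 0 -3 0;0 0 0 -2 0;0 0 0 2 0;0 0 0 3 0;0 0 0 3 0;0 0 0 3 0;0 0 0 3 0;0 0 0 3 0;0 0 0 3 0;0 0 0 3 0;0 0 0 2 0;0 0 0 0 0;0 0 0 0 0"

```text
t: 36.45
eef_pos: [0.9952, 0.0266, 0.325]
tool_rot: [0.129, 0.912, 0.291, 0.259]
contact_force: [0.5, 0.4, -3.6]
gripper_width: 0.126
grasp_force: 99.9
```

>>> nudge_tcp:
  steps: "0 0 0 0 0;0 0 0 0 0"

```text
t: 36.65
eef_pos: [0.9952, 0.0266, 0.3252]
tool_rot: [0.128, 0.912, 0.29, 0.259]
contact_force: [-0.2, -0.1, -2.6]
gripper_width: 0.12
grasp_force: 99.9
```

```bash
python3 feet.py
```

```text
rise y,x [0.3988 0.3842] [0.9952 0.0266 0.3252] 99.88199472427368
+0.060 ......................................
+0.052 ......................................
+0.044 ......................................
+0.036 ......................................
+0.028 ......................................
+0.020 ......................................
+0.012 ......................................
+0.004 ......................................
-0.004 ......................................
-0.012 ......................................
-0.020 ......................................
-0.028 ......................................
-0.036 ......................................
-0.044 ......................................
-0.052 .............................kkkk....k
-0.060 ..........................kkkkkkkkkkkk
-0.068 .......................kkkkkkkkkkkkkkk
-0.076 ..........###...###.kkkkkkkkkkkkkkkkkk
-0.084 ........#########kkkkkkkkkkkkkkkkkkkkk
-0.092 ......k#######kkkkkkkkkkkk#kkkkkkkkkkk
-0.100 .......#k##kkkkkkkkkkkkk..kkkkkkkkkkkk
-0.108 .k......kkkkkkkkkkkkkkk.kkkkkkkkkkkkkk
-0.116 .....kkkkkkkkkkkkkkkkkkkkkkkkkkkkkkkkk
```

>>> nudge_tcp:
  steps: "0 0 0 -3 0;0 0 0 -3 0;0 0 0 -3 0;0 0 0 -3 0;0 0 0 -3 0;0 0 0 -3 0;0 0 0 -3 0;0 0 0 -3 0;0 0 0 -3 0;0 0 0 -2 0;0 0 0 2 0;0 0 0 3 0;0 0 0 3 0;0 0 0 3 0;0 0 0 3 0;0 0 0 3 0;0 0 0 3 0;0 0 0 3 0;0 0 0 3 0;0 0 0 3 0"

```text
t: 38.7
eef_pos: [0.9952, 0.0267, 0.3251]
tool_rot: [0.127, 0.913, 0.287, 0.26]
contact_force: [0.3, -0.6, -4.7]
gripper_width: 0.123
grasp_force: 100.0
```

```bash
python3 feet.py|grep '#'
```

```text
-0.012 .......######.........................
-0.020 .....k#######.........................
-0.028 ......######..........................
-0.036 .......######.........................
-0.044 ......#######.........................
-0.052 ......#k#####k...............kkkk....k
-0.060 ........#######...........kkkkkkkkkkkk
-0.068 ........#######........kkkkkkkkkkkkkkk
-0.076 .......##k###.......kkkkkkkkkkkkkkkkkk
-0.084 .......k######...kkkkkkkkkkkkkkkkkkkkk
-0.092 ......k######.kkkkkkkkkkkk.kkkkkkkkkkk
-0.100 .......#k##kkkkkkkkkkkkk..kkkkkkkkkkkk
-0.108 .#......kkkkkkkkkkkkkkk.kkkkkkkkkkkkkk
```

>>> nudge_tcp:
  steps: "0 0 0 0 0;0 0 0 0 0;0 0 0 0 0;0 0 0 0 0;0 0 0 0 0"

```text
t: 39.25
eef_pos: [0.9952, 0.0266, 0.3251]
tool_rot: [0.128, 0.912, 0.29, 0.259]
contact_force: [0.4, 0.8, -2.8]
gripper_width: 0.125
grasp_force: 99.9
```

```bash
python3 feet.py | grep -E '#|rise'
```

```text
rise y,x [0.3989 0.3841] [0.9952 0.0266 0.3251] 99.89461183547974
-0.012 .......######.........................
-0.020 .....########.........................
-0.028 ......######..........................
-0.036 .......######k........................
-0.044 ......#######.........................
-0.052 ......#k####k................kkkk....k
-0.060 .......#######............kkkkkkkkkkkk
-0.068 ......#######..........kkkkkkkkkkkkkkk
-0.076 ......#kk####.......kkkkkkkkkkkkkkkkkk
-0.084 .......k######...kkkkkkkkkkkkkkkkkkkkk
-0.092 .......######.kkkkkkkkkkkk.kkkkkkkkkkk
-0.100 .......#k##kkkkkkkkkkkkk..kkkkkkkkkkkk
```

To row units: -0.15 rad is -3.

>>> nudge_tcp:
  steps: "0 0 0 3 0;0 0 0 3 0;0 0 0 3 0;0 0 0 3 0;0 0 0 3 0;0 0 0 3 0;0 0 0 3 0;0 0 0 2 0;0 0 0 -3 0;0 0 0 -3 0;0 0 0 -3 0;0 0 0 -3 0;0 0 0 -3 0;0 0 0 -3 0;0 0 0 -3 0;0 0 0 -2 0;0 0 0 0 0;0 0 0 0 0;0 0 0 0 0"

```text
t: 41.2
eef_pos: [0.9952, 0.0267, 0.325]
tool_rot: [0.128, 0.913, 0.289, 0.259]
contact_force: [0.3, -0.0, -2.9]
gripper_width: 0.118
grasp_force: 99.9
```

```bash
python3 feet.py|grep -E '#|rise'
```

```text
rise y,x [0.3998 0.3831] [0.9952 0.0267 0.325 ] 99.85868453979492
-0.012 .......######.........................
-0.020 .....########.........................
-0.028 ......#####k..........................
-0.036 .......######k........................
-0.044 ......#######.........................
-0.052 ......#k####k................kkkk....k
-0.060 .......#######............kkkkkkkkkkkk
-0.068 ......#######..........kkkkkkkkkkkkkkk
-0.076 ......#kk#####......kkkkkkkkkkkkkkkkkk
-0.084 ........#######..kkkkkkkkkkkkkkkkkkkkk
-0.092 .......#######kkkkkkkkkkkk.kkkkkkkkkkk
-0.100 .......k#k#kkkkkkkkkkkkk..kkkkkkkkkkkk
```

To row units: -0.15 rad is -3.

>>> nudge_tcp:
  steps: "0 0 0 3 0;0 0 0 3 0;0 0 0 3 0;0 0 0 3 0;0 0 0 3 0;0 0 0 3 0;0 0 0 3 0;0 0 0 3 0;0 0 0 -3 0;0 0 0 -3 0;0 0 0 -3 0;0 0 0 -3 0;0 0 0 -3 0;0 0 0 -3 0;0 0 0 -3 0;0 0 0 -3 0;0 0 0 0 0;0 0 0 0 0;0 0 0 0 0"

```text
t: 43.15
eef_pos: [0.9953, 0.0268, 0.325]
tool_rot: [0.128, 0.913, 0.288, 0.26]
contact_force: [0.4, 0.6, -3.9]
gripper_width: 0.123
grasp_force: 99.9
```

```bash
python3 feet.py|grep -E '#|rise'
```

```text
rise y,x [0.4003 0.3827] [0.9953 0.0268 0.325 ] 99.90460395812988
-0.012 .......######.........................
-0.020 .....########.........................
-0.028 ......######..........................
-0.036 .......######k........................
-0.044 ......#######.........................
-0.052 ......#k####k................kkkk....k
-0.060 .......#######............kkkkkkkkkkkk
-0.068 ......#######..........kkkkkkkkkkkkkkk
-0.076 ......#kk#####......kkkkkkkkkkkkkkkkkk
-0.084 ........#######..kkkkkkkkkkkkkkkkkkkkk
-0.092 .......#######kkkkkkkkkkkk.kkkkkkkkkkk
-0.100 .......k#k#kkkkkkkkkkkkk..kkkkkkkkkkkk
```

>>> nudge_tcp:
  steps: "0 0 0 3 0;0 0 0 3 0;0 0 0 3 0;0 0 0 3 0;0 0 0 3 0;0 0 0 3 0;0 0 0 3 0;0 0 0 3 0;0 0 0 2.4 0;0 0 0 -2.4 0;0 0 0 -3 0;0 0 0 -3 0;0 0 0 -3 0;0 0 0 -3 0;0 0 0 -3 0;0 0 0 -3 0;0 0 0 -3 0;0 0 0 -3 0;0 0 0 0 0;0 0 0 0 0"

```text
t: 45.2
eef_pos: [0.9953, 0.0268, 0.3251]
tool_rot: [0.127, 0.913, 0.287, 0.26]
contact_force: [-0.0, -1.1, -3.4]
gripper_width: 0.118
grasp_force: 99.9
```

```bash
python3 feet.py|grep -E '#|rise'
```

```text
rise y,x [0.4013 0.3817] [0.9953 0.0268 0.3251] 99.92913007736206
-0.068 ................k#.....kkkkkkkkkkkkkkk
-0.076 .........k###k#####kkkkkkkkkkkkkkkkkkk
-0.084 .......k#########kkkkkkkkkkkkkkkkkkkkk
-0.092 ......k#######kkkkkkkkkkkk#kkkkkkkkkkk
-0.100 .......#k##kkkkkkkkkkkkk.#kkkkkkkkkkkk
-0.108 .#......kkkkkkkkkkkkkkk.kkkkkkkkkkkkkk
```

>>> nudge_tcp:
  steps: "0 0 0 -3 0;0 0 0 -3 0;0 0 0 -3 0;0 0 0 -3 0;0 0 0 -3 0;0 0 0 -3 0;0 0 0 -3 0;0 0 0 -3 0;0 0 0 -3 0;0 0 0 3 0;0 0 0 3 0;0 0 0 3 0;0 0 0 3 0;0 0 0 3 0;0 0 0 3 0;0 0 0 3 0;0 0 0 3 0;0 0 0 3 0;0 0 0 0 0;0 0 0 0 0"

```text
t: 47.25
eef_pos: [0.9952, 0.0267, 0.3247]
tool_rot: [0.129, 0.912, 0.291, 0.259]
contact_force: [-0.2, -0.2, -4.1]
gripper_width: 0.124
grasp_force: 99.9
```

>>> nudge_tcp:
  steps: "0 0 0 0 0;0 0 0 0 0"

```text
t: 47.45
eef_pos: [0.9952, 0.0266, 0.3251]
tool_rot: [0.128, 0.912, 0.29, 0.259]
contact_force: [0.4, 0.1, -3.8]
gripper_width: 0.121
grasp_force: 99.9
```

```bash
python3 feet.py|grep -E '#|rise'
```

```text
rise y,x [0.3988 0.3843] [0.9952 0.0266 0.3251] 99.89441156387329
-0.036 .......######k........................
-0.044 ......#######.........................
-0.052 ......#k####k................kkkk....k
-0.060 .......#######............kkkkkkkkkkkk
-0.068 ......#######..........kkkkkkkkkkkkkkk
-0.076 ......#kk####...###.kkkkkkkkkkkkkkkkkk
-0.084 .......k#########kkkkkkkkkkkkkkkkkkkkk
-0.092 ......k#######kkkkkkkkkkkk.kkkkkkkkkkk
-0.100 .......#k##kkkkkkkkkkkkk..kkkkkkkkkkkk
```

The feet are now bunched at the lip corner: three up the −x wall and one beside them on the −y wall, with the tray steady and tilted about 34°. Handing in.

>>> nudge_tcp:
  steps: "0 0 0 0 0;0 0 0 0 0;0 0 0 0 0;0 0 0 0 0;0 0 0 0 0"

```text
t: 48.0
eef_pos: [0.9952, 0.0267, 0.325]
tool_rot: [0.128, 0.912, 0.29, 0.259]
contact_force: [0.4, 0.3, -4.0]
gripper_width: 0.124
grasp_force: 99.9
```

```bash
python3 feet.py|grep -E '#|rise'; python3 -c "
from station import bot
print(bot.hand_in())"
```

```text
rise y,x [0.3991 0.3839] [0.9952 0.0267 0.325 ] 99.90812659263611
-0.036 .......######k........................
-0.044 ......#######.........................
-0.052 ......#k####k................kkkk....k
-0.060 .......#######............kkkkkkkkkkkk
-0.068 ......#######..........kkkkkkkkkkkkkkk
-0.076 ......#kk####...###.kkkkkkkkkkkkkkkkkk
-0.084 .......k#########kkkkkkkkkkkkkkkkkkkkk
-0.092 ......k#######kkkkkkkkkkkk.kkkkkkkkkkk
-0.100 .......#k##kkkkkkkkkkkkk..kkkkkkkkkkkk
the job is handed in; nothing more can be done
None
```

I handed the job in at about 48 s: the pump was pressed to its stop and released, and the tray is held steady by its handle, clear of the bench and tilted about 34°, with all four feet bunched at the lip corner, the lowest; no verdict came back.

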